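# Shut the terminal box and start its captive cover bolt

### The job

Press the lid of the wired terminal box shut, then start its captive hex bolt without cross-threading it: turn the bolt backward (counter-clockwise from above) until it drops into the start of the thread, let or push it down there, and turn it forward (clockwise) one full turn. Finish while holding: the program ends with the gripper still gripping the bolt head, keeping it still and started in its thread, with the lid shut. Leave everything else on the bench where it is.

Things in the scene. Friction and masses are not known exactly. Their poses are not given: they have to be found in the camera images.
- enclosure: grey cast-aluminium terminal box, fixed to the bench, 200 (x) x 160 (y) x 90 mm high without the lid, circuit board inside. Origin: centre of its underside; x points to the hinge side (away from the robot), z up.
- lid (a joint): hinge of the box's lid, rad: 0 = shut, positive = front edge raised; starts at 0.45 to 0.85. Hinge line along the box's y at x = +100 mm, z = 90 mm of the box frame. Stiff: the lid stays where it is left; 3 to 8 N straight down at about 115 mm from the hinge, beside the bolt, swings it shut against a firm stop.
- lid_edge (a point): middle of the front (free) edge of the aluminium lid, on its top face, 200 mm from the hinge. The lid plate is 204 x 164 x 6 mm, its top at z = 96 mm of the box frame when shut.
- lid_hole (a point): centre of the bolt's hole in the lid, on top of a low steel collar (30 mm across, 3 mm high), 170 mm from the hinge on the lid's centre line; z is the lid's outward normal. At z = 99 mm of the box frame when the lid is shut.
- bolt: captive steel hex bolt in the lid: it slides 17.5 mm along its axis and turns. Origin: on the axis, at the head's underside; z up along the axis (frame slides but does not turn). Head underside above the collar: 0.5 mm while the lid is open (hanging); 13 to 15 mm after shutting (rests on the thread's end); about 9 mm just after the drop; about 3 mm one turn later.
- bolt_head (a point): centre of the hex head, 9 mm above its underside; turns with the bolt. The head is 30 mm across flats, 18 mm high; two flats face along this frame's y, the others every 60 degrees. Shank 20 mm, right-hand thread of 6 mm pitch, into a threaded boss inside the box under the hole.
- bolt_turn (a joint): turn of the bolt, rad, starts within 0.2 of 0 (0: bolt_head axes parallel to the lid's). Positive = backward (counter-clockwise from above). Turns easily (0.03 N m), stays where left. Backward it climbs 1 mm a rad and, after 0.4 to 1.7 rad (differs each time), can drop 6 mm: by its weight if loose; if gripped, lower it or push lightly. Forward it sinks 6 mm a turn: a gripping hand must follow.
- screwdriver: loose screwdriver with yellow handle lying beside the box; not to be disturbed.
- wrench: loose steel spanner lying beside the box; not to be disturbed.
- spare_bolt: loose spare hex bolt standing on its head (30 mm across flats, 63 mm high) beside the box; not to be disturbed.
- gland: loose black cable gland, 32 mm across and 40 mm high, beside the box; not to be disturbed.
- tape_roll: roll core of 90 mm diameter, 25 mm high, lying beside the box; not to be disturbed.

How it is judged:
By the outcome, as a careful person would: the job done as asked, in the order asked, and still so for the second after the job is handed in, while the arm keeps its last pose, push and grip.
It also fails if it takes over 72 s, if anything falls off the work surface, if the arm or the gripper's body presses on something with over 40 N, if the wrist force passes 120 N, or if a joint passes its speed limit or range.

### The arm

A 6-joint arm with a two-finger parallel gripper is mounted at the origin on the work surface. World frame = base frame: x ahead of the robot, y to its left, z up, the work surface at z = 0. Lengths are in mm, angles in rad, forces in N, time in s.
With the tool pointing down it reaches from about 375 to 900 mm from the base axis. Payload 3.1 kg.
Tool frame: the origin (TCP) lies at the centre of the arm's flange, where the gripper is bolted on; the fingertips stand 182 mm ahead of it and the grasp point (between the pads) lies 164 mm ahead of it (manip.tips_ahead is the distance from the TCP to the fingertips, in mm); z points along the fingers, x is the direction in which the jaws open and shut, and the axes are right-handed (so a half turn about z gives the same grasp; the last joint's range is limited). The gripper opens to 87 mm and grips with 3 to 60 N. Pads are 19 mm wide; open, the fingers measure 117 mm over their backs; the gripper's body (75 mm by 190 mm) begins 51 mm behind the grasp point.
Start: joints at [-1.446, 0.527, 1.433, -0, 1.181, -0.178], TCP at [186.394, -596.536, 404.748] pointing down, gripper open.
Joint ranges: [-3.08, 3.08], [-0.75, 2.2], [0.22, 2.44], [-1.43, 4.57], [0, 2.65], [-2.85, 2.85]. Speed limits (rad/s): [2.79, 2.79, 3.14, 3.14, 3.14, 3.14].

### API

Orientations are given as a unit quaternion [x, y, z, w].
In Python, from station import manip, eyes gives the robot as it stands.
- The arm moves only by the tool play_rows, never from a script. Its argument "series" is one flat list of numbers, 4 for each row, row after row: the shift along the world's x, y, z in m, then the turn about the world's z in rad. In form: [x, y, z, yaw, x, y, z, yaw, ...]. A call has 1 to 20 rows; each row is the pose to reach, as a shift and turn from the pose commanded when the call began; what a row does not reach only later rows make up. A row lasts 1/10 s, in which the tool goes at most 50 mm and 8.59 degrees, less where a joint would pass 70% of its speed; a pose out of reach is approached as far as the arm can. A call with a gripper value outside its range is refused whole. "hand" is the gripper command: -1 is shut, 1 is fully open, values between are in proportion, set as the call begins (left out, the last holds). The fingers move at their own pace and stop on an object; "grip_force" is the grip in N (left out, the last holds). Time passes only in rows, so rows that repeat a pose let the fingers close. It gives the time, the measured TCP pose, the force and the opening at its end, in the units of the state.
- manip.read_state(): the state, without advancing time (a new reading comes with each control period).
- eyes.capture(name): name is "scene" or "side" or "wrist"; returns a dict with "frame" (400x640x3 uint8, red, green, blue), "intrinsics" (3x3 intrinsics, pixels), "extrinsics" (4x4, takes a point from world to camera coordinates); the wrist camera has in their place "mount" (4x4, takes a point from camera to tool coordinates, whose origin is the TCP and whose axes are the tool frame's). Camera axes: x right, y down, z forward; pixel columns grow to the right and rows downward; lengths in mm; the calibration is good to about 2 mm. A picture is of the moment at which its call begins: read the wrist's pose just before it. There is no depth.
- manip.job_done(): hands the job in, once; it reports no verdict.
The state is a dict: "time": time; "joint_positions": joint angles; "dq": joint speeds; "effort": joint torques, N m; "position": TCP position; "tool_rot": TCP orientation; "contact_force": force on the tool from outside, world axes, zero at the start; "moment": the same for the moment, N m; "width": opening from 0.0 (shut) to 1.0 (fully open).
Only numpy, scipy, OpenCV 4.12 (cv2) and the standard library are available. Lean on these libraries where they do the work, as an engineer would, in place of code of your own. Each camera call takes 0.05 s, during which the arm holds its last target. There are 200 camera calls.

## Working session

There is one attempt and no reset: what is moved stays moved. The work goes in short steps, Python scripts to look and compute and a tool call to move; the robot and the scene stay as the last step left them, time stands still between calls to the robot, and variables do not carry over. Pictures are saved under pics/ and viewed, on a budget of 10 in all, crops included, one or two more only if the job needs it, and the job is handed in when it is done.

Besides the shell and the picture viewer there is one more tool, called after "Call:" by a JSON object that holds its "op" and its "data", one argument or row to a line. play_rows: Moves the arm, as the interface text tells. Its arguments: {"type":"object","properties":{"series":{"type":"array"},"hand":{"type":"number"},"grip_force":{"type":"number"}},"required":["series"]}

```bash
mkdir -p pics; ls
python3 - <<'E'
from station import manip, eyes
import cv2, numpy as np
print(manip.read_state())
ims=[]
for n in ("scene","side"):
    c=eyes.capture(n); print(n,c["intrinsics"].tolist(),np.round(c["extrinsics"],4).tolist())
    cv2.imwrite(f"pics/{n}0.png",c["frame"][:,:,::-1])
E
```

```text
pics
{'time': 0.0, 'joint_positions': array([-1.44649620e+00,  5.28483129e-01,  1.43387769e+00, -2.68133514e-05,
        1.18139078e+00, -1.78509723e-01]), 'dq': array([ 0.0003341 ,  0.00187096,  0.00092073,  0.00138934,  0.00027194,
       -0.0003514 ]), 'effort': array([-4.21809646e-04, -4.40043819e+01, -1.76594514e+01,  6.32961025e-02,
        5.82491979e-02, -1.68485476e-04]), 'position': array([ 186.3545328 , -596.22225049,  403.76861373]), 'tool_rot': array([ 8.05671029e-01, -5.92362243e-01, -7.51337556e-04, -7.75184641e-04]), 'contact_force': array([ 0.50848087, -0.00852431, -0.12454899]), 'moment': array([ 0.00372023,  0.02350575, -0.00053836]), 'width': 1.004916579005948}
scene [[470.5262199347518, 0.0, 325.3029969999366], [0.0, 470.5262199347518, 198.80178643244943], [0.0, 0.0, 1.0]] [[-0.4819, 0.8761, 0.0149, 209.8796], [0.723, 0.4071, -0.5581, -392.4959], [-0.495, -0.2582, -0.8296, 1331.232], [0.0, 0.0, 0.0, 1.0]]
side [[503.1708046872164, 0.0, 323.30924294887416], [0.0, 503.1708046872164, 201.9909313906444], [0.0, 0.0, 1.0]] [[0.4205, 0.9073, -0.0008, -295.5949], [0.6098, -0.2832, -0.7402, -264.9535], [-0.6718, 0.3108, -0.6723, 1379.8323], [0.0, 0.0, 0.0, 1.0]]
```

View pics/scene0.png

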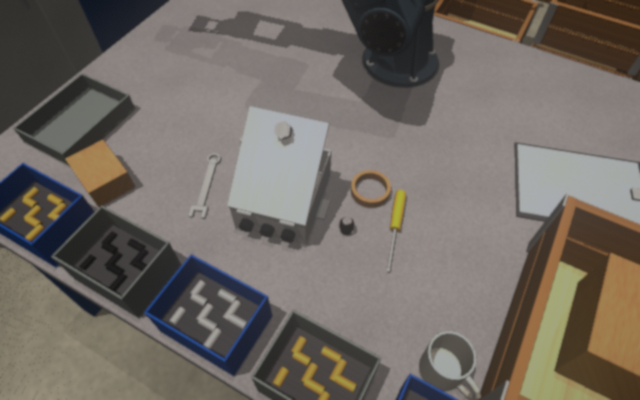

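View pics/side0.png

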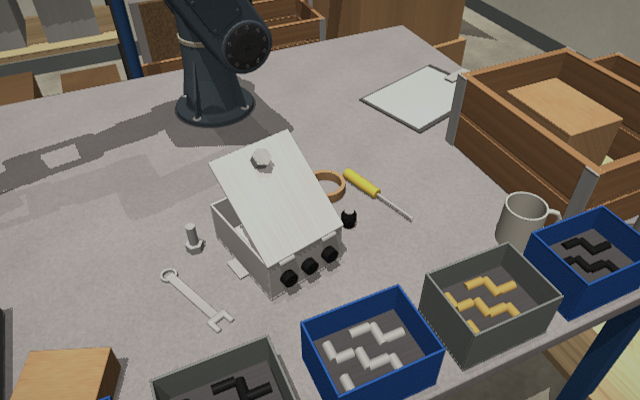

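The scene picture shows the lid corners at about front (247,108), (328,123) and hinge (232,208), (308,222), with the bolt head at (283,130). In the side picture they are front (211,163), (290,131) and hinge (265,267), (341,233), with the head at (262,157). The wrench and spare bolt lie on the −y side. The gland, tape and screwdriver lie on the +y side.

```bash
cat > h.py <<'E'
from station import manip, eyes
import cv2, numpy as np
from scipy.optimize import least_squares
from scipy.spatial.transform import Rotation as R
def proj(P,K,E):
    p=(E[:3,:3]@np.asarray(P).T).T+E[:3,3]; p=p@K.T; return p[:,:2]/p[:,2:]
def lidpts(q,L):
    """L: points (d from hinge, y, height over hinge line) -> world; q=x,y,yaw,lid"""
    x,y,a,t=q; L=np.asarray(L,float)
    c,s=np.cos(t),np.sin(t)
    bx=100-L[:,0]*c+L[:,2]*s*1; bz=90+L[:,0]*s+L[:,2]*c
    B=np.c_[bx,L[:,1],bz]
    return B@R.from_euler('z',a).as_matrix().T+[x,y,0]
E
python3 - <<'E'
from h import *
L=[(200,-82,6),(200,82,6),(-4,-82,6),(-4,82,6),(170,0,19)]
obs={"scene":[(247,108),(328,123),(232,208),(308,222),(283,130)],"side":[(211,163),(290,131),(265,267),(341,233),(262,157)]}
C={n:eyes.capture(n) for n in obs}
f=lambda q:np.concatenate([(proj(lidpts(q,L),C[n]["intrinsics"],C[n]["extrinsics"])-obs[n]).ravel() for n in obs])
s=least_squares(f,[500,-100,0,.6],x_scale=[100,100,.3,.3],loss='soft_l1')
print(s.x,s.cost); print(f(s.x).reshape(-1,2).round(1).tolist())
print(lidpts(s.x,L).round(1).tolist()); q=s.x.copy();q[3]=0
print("shut bolt",lidpts(q,[(170,0,9+14+9),(115,0,6),(200,0,6)]).round(1).tolist())
# others on bench
def bench(n,uv,z):
    K,E=C[n]["intrinsics"],C[n]["extrinsics"]
    r=E[:3,:3].T@np.linalg.inv(K)@[*uv,1]; c=-E[:3,:3].T@E[:3,3]; return (c+r*(z-c[2])/r[2]).round()
print("spare",bench("side",(193,247),9),"gland",bench("side",(348,218),20),"tape",bench("scene",(371,188),12))
E
```

```text
[ 5.63579854e+02 -3.36186172e+01  2.45324924e-01  6.32198428e-01] 31.22430291717077
[[0.8, -1.6], [0.4, -0.0], [-5.3, -0.6], [-2.1, 4.1], [-0.1, -1.1], [-0.8, 0.2], [-0.5, -2.6], [6.2, 1.9], [5.5, -8.3], [0.1, -0.1]]
[[527.4, -127.2, 213.0], [487.6, 31.9, 213.0], [687.1, -87.2, 92.5], [647.2, 71.9, 92.5], [538.4, -39.9, 205.8]]
shut bolt [[495.7, -50.6, 122.0], [549.0, -37.3, 96.0], [466.6, -57.9, 96.0]]
spare [ 502. -186.    9.] gland [567. 118.  20.] tape [448. 125.  12.]
```

Call:
{"op": "play_rows", "data": {
  "series": [0,0,0.05,0,0.03,0.04,0.055,0,0.06,0.08,0.055,0,0.09,0.12,0.055,0,0.12,0.16,0.055,0,0.15,0.2,0.055,0,0.18,0.24,0.055,0,0.2,0.285,0.055,0,0.22,0.33,0.055,0,0.24,0.375,0.055,0,0.26,0.42,0.055,0,0.28,0.46,0.055,0,0.3,0.5,0.055,0,0.33,0.53,0.055,0,0.358,0.558,0.055,-0.06,0.358,0.558,0.055,-0.06,0.358,0.558,0.055,-0.06],
  "hand": -1,
  "grip_force": 20
}}

```text
time: 1.9
position: [544.4, -37.8, 459.3]
tool_rot: [0.788, -0.615, -0.0, 0.001]
contact_force: [0.5, 0.2, -0.4]
width: 0.008
```

```bash
cat >> h.py <<'E'
def wrist(fn=None):
    s=manip.read_state(); c=eyes.capture("wrist")
    T=np.eye(4);T[:3,:3]=R.from_quat(s["tool_rot"]).as_matrix();T[:3,3]=s["position"]
    E=np.linalg.inv(T@c["mount"])
    if fn: cv2.imwrite(fn,c["frame"][:,:,::-1])
    return s,c["frame"],c["intrinsics"],E
E
python3 - <<'E'
from h import *
s,f,K,E=wrist("pics/w1.png"); print(s["position"],s["contact_force"],s["joint_positions"]); print(K.tolist(),E.round(3).tolist())
E
```

```text
[544.44913734 -37.8307136  459.2774326 ] [ 0.48715314  0.21746155 -0.40981962] [-2.74054976e-01  3.58447076e-01  1.56476459e+00 -6.10668561e-04
  1.21964957e+00  1.05153574e+00]
[[294.5108071850212, 0.0, 323.21034167262053], [0.0, 294.5108071850212, 203.58149338107634], [0.0, 0.0, 1.0]] [[0.242, -0.97, 0.0, -168.143], [-0.927, -0.231, 0.294, 444.476], [-0.285, -0.072, -0.956, 596.602], [0.0, 0.0, 0.0, 1.0]]
```

View pics/w1.png

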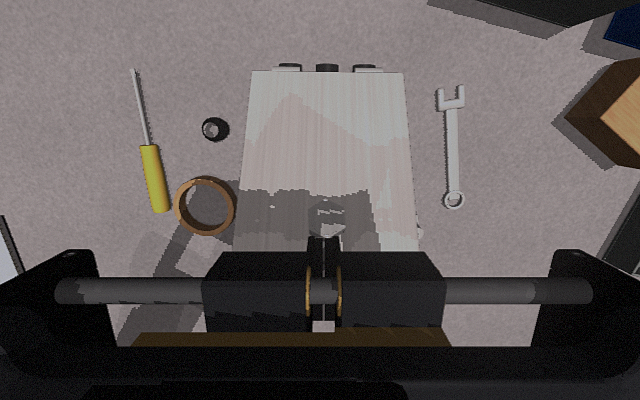

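The wrist picture shows the lid's hinge corners at (250,71) and (403,72). The bolt head is at about (328,215), right under the fingertips, so I'll press with a sideways offset. First I'll refit with this view.

Run:
```python
from h import *
s,f,K,E=wrist()
C={n:eyes.capture(n) for n in ("scene","side")}
V=[(C["scene"],[(200,-82,6),(200,82,6),(170,0,19)],[(247,108),(328,123),(283,130)]),
(C["side"],[(200,-82,6),(200,82,6),(170,0,19)],[(211,163),(290,131),(262,157)]),
(dict(intrinsics=K,extrinsics=E),[(-4,82,6),(-4,-82,6)],[(250,71),(403,72)])]
f=lambda q:np.concatenate([(proj(lidpts(q,L),c["intrinsics"],c["extrinsics"])-o).ravel() for c,L,o in V])
s=least_squares(f,[560,-30,.2,.6],x_scale=[100,100,.3,.3],loss='soft_l1')
print(s.x); print(f(s.x).reshape(-1,2).round(1).tolist())
q=s.x.copy();q[3]=0
print("open",lidpts(s.x,[(170,0,27)]).round(1)); print("shut bolt",lidpts(q,[(170,0,9+14+9),(120,45,6)]).round(1).tolist())
```

```text
[ 5.62900285e+02 -3.50155812e+01  2.27549942e-01  6.30045314e-01]
[[1.2, -2.4], [0.3, 0.1], [-0.2, -1.5], [-1.6, -0.4], [-0.5, -2.3], [-0.7, -0.1], [0.3, -2.8], [-1.1, -1.3]]
open [[542.  -39.9 212. ]]
shut bolt [[494.7, -50.8, 122.0], [533.3, 4.3, 96.0]]
```

Call:
{"op": "play_rows", "data": {
  "series": [-0.011,0.042,0,0,-0.011,0.042,-0.04,0,-0.011,0.042,-0.08,0,-0.011,0.042,-0.09,0,-0.011,0.042,-0.1,0,-0.011,0.042,-0.108,0,-0.011,0.042,-0.116,0,-0.011,0.042,-0.124,0,-0.011,0.042,-0.132,0,-0.011,0.042,-0.14,0,-0.011,0.042,-0.148,0,-0.011,0.042,-0.156,0,-0.011,0.042,-0.164,0,-0.011,0.042,-0.17,0,-0.011,0.042,-0.173,0,-0.011,0.042,-0.175,0,-0.011,0.042,-0.175,0]
}}

```text
time: 3.8
position: [533.4, 3.5, 284.5]
tool_rot: [0.787, -0.616, 0.0, -0.0]
contact_force: [0.5, -0.4, -1.0]
width: 0.004
```

Call:
{"op": "play_rows", "data": {
  "series": [0,0,-0.002,0,0,0,-0.004,0,0,0,-0.005,0,0,0,-0.006,0,0,0,-0.006,0]
}}

```text
time: 4.3
position: [533.6, 3.4, 278.8]
tool_rot: [0.788, -0.616, 0.0, -0.0]
contact_force: [-0.8, -0.2, 3.9]
width: 0.003
```

Call:
{"op": "play_rows", "data": {
  "series": [0,0,-0.0005,0,0,0,-0.001,0,0,0,-0.001,0]
}}

```text
time: 4.6
position: [533.6, 3.5, 278.6]
tool_rot: [0.788, -0.616, 0.0, -0.0]
contact_force: [-3.2, -1.0, 9.4]
width: 0.006
```

Call:
{"op": "play_rows", "data": {
  "series": [0,0,-0.0005,0,0,0,-0.001,0,0,0,-0.001,0]
}}

```text
time: 4.9
position: [533.5, 3.5, 278.5]
tool_rot: [0.788, -0.616, 0.001, -0.0]
contact_force: [-2.9, 0.7, 16.1]
width: 0.005
```

Call:
{"op": "play_rows", "data": {
  "series": [0,0,0.03,0,0,0,0.08,0,0.05,0,0.13,0,0.08,0,0.16,0,0.08,0,0.16,0,0.08,0,0.16,0,0.08,0,0.16,0],
  "hand": 1
}}

```text
time: 5.6
position: [612.6, 3.6, 435.3]
tool_rot: [0.788, -0.616, -0.001, 0.001]
contact_force: [0.4, 0.4, -0.4]
width: 0.553
```

Run:
```python
from h import *
s,f,K,E=wrist(); c=eyes.capture("side"); d=eyes.capture("scene")
np.savez("v2.npz",K=K,E=E)
q=[562.9,-35,.2275,0]
def crop(fr,K,E,w=110,h=90,z=4):
    u,v=proj(lidpts(q,[(170,0,32)]),K,E)[0]; u0,v0=int(max(0,u-w/2)),int(max(0,v-h/2)); print(u,v,u0,v0)
    return cv2.resize(fr[v0:v0+h,u0:u0+w],None,fx=z,fy=z,interpolation=cv2.INTER_CUBIC)
a=crop(c["frame"],c["intrinsics"],c["extrinsics"],100,75); b=crop(d["frame"],d["intrinsics"],d["extrinsics"],100,75)
w=cv2.resize(f[150:325,200:440],(400,292))
out=np.vstack([np.hstack([a[:300],b[:300]]),np.hstack([w,np.zeros_like(w)])])
cv2.imwrite("pics/m2.png",out[:,:,::-1]); print(out.shape,s["position"],s["contact_force"])
```

```text
252.4451576170272 181.20988216680195 202 143
291.7528359715702 140.54773603387423 241 103
(592, 800, 3) [612.64745788   3.64528647 435.3214649 ] [ 0.38831375  0.43300849 -0.44044888]
```

View pics/m2.png

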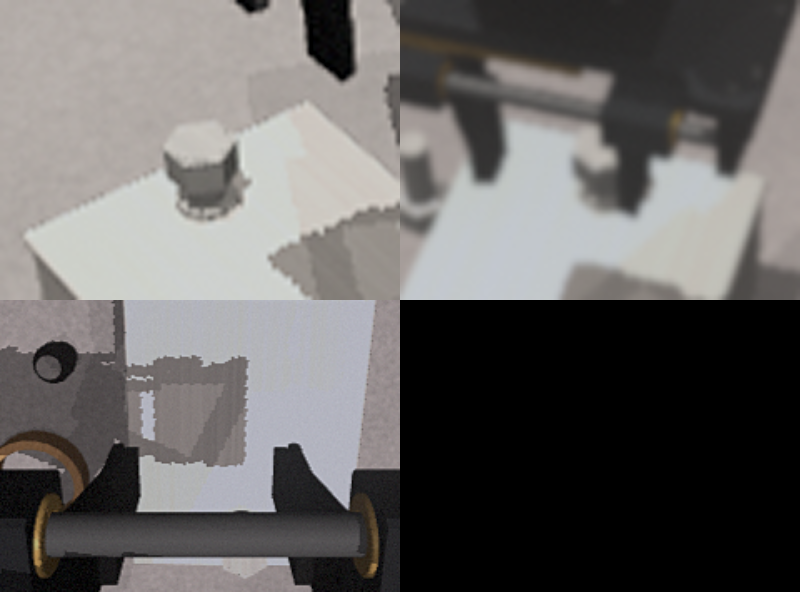

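The side crop shows the lid flat, with the bolt head standing clear of its collar and its top centre at about (252,180) in the full image. The wrist camera sits on the +x side, so I need to back off toward the robot to see the head.

Call:
{"op": "play_rows", "data": {
  "series": [-0.04,-0.015,-0.01,0.13,-0.08,-0.03,-0.02,0.26,-0.12,-0.045,-0.03,0.39,-0.15,-0.06,-0.04,0.52,-0.17,-0.068,-0.05,0.65,-0.178,-0.069,-0.055,0.78,-0.178,-0.069,-0.055,0.91,-0.178,-0.069,-0.055,1.03,-0.178,-0.069,-0.055,1.03,-0.178,-0.069,-0.055,1.03]
}}

```text
time: 6.75
position: [434.9, -65.4, 381.3]
tool_rot: [0.989, -0.15, -0.001, -0.0]
contact_force: [-0.7, -0.5, -0.2]
width: 0.999
```

Run:
```python
from h import *
s,f,K,E=wrist()
P=lidpts([562.9,-35,.2275,0],[(170,0,9+13.5+18),(170,0,9)])
uv=proj(P,K,E); print(uv,s["position"],s["joint_positions"],s["width"])
u,v=uv[0]; u0=int(min(max(0,u-80),480)); v0=int(min(max(0,v-60),280)); print(u0,v0)
cv2.imwrite("pics/w3.png",cv2.resize(f[v0:v0+120,u0:u0+160],None,fx=5,fy=5,interpolation=cv2.INTER_CUBIC)[:,:,::-1])
np.savez("v3.npz",K=K,E=E,f=f,off=[u0,v0])
```

```text
[[389.33410092 178.23753881]
 [381.86875008 170.87894464]] [434.89773246 -65.37864591 381.33520345] [-4.04385320e-01  3.17261528e-01  1.90507313e+00  6.77080627e-05
  9.20566288e-01 -1.03743998e-01] 0.9987080530362954
309 118
```

View pics/w3.png

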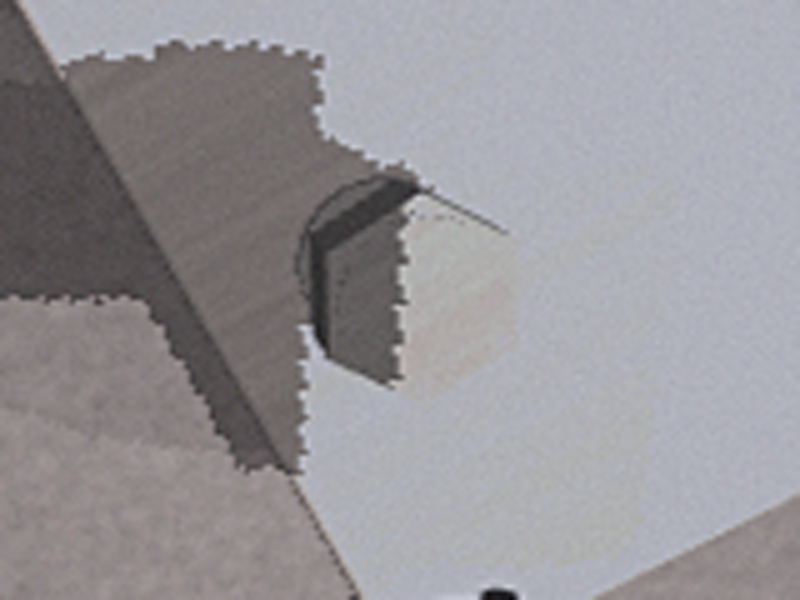

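The crop shows the hex top face with vertices at about (328,247), (328,350), (420,397), (517,345), (517,237) and (422,195). I'll fit position and turn from these.

Run:
```python
from h import *
d=np.load("v3.npz"); K,E=d["K"],d["E"]
V=np.array([(328,247),(328,350),(420,397),(517,345),(517,237),(422,195)])/5+d["off"]
for z in (130.,131,132):
    c=-E[:3,:3].T@E[:3,3]; W=[]
    for u in V:
        r=E[:3,:3].T@np.linalg.inv(K)@[*u,1]; W.append((c+r*(z-c[2])/r[2])[:2])
    W=np.array(W); m=W.mean(0); D=W-m; ang=np.arctan2(D[:,1],D[:,0]); 
    a=np.angle(np.exp(6j*ang).mean())/6   # vertex direction mod 60deg
    print(z,m.round(1),np.hypot(*D.T).round(1),"vertex",a, "flat normals",[round(a+np.pi/6+k*np.pi/3,3) for k in range(-2,3)])
```

```text
130.0 [498.1 -51.1] [17.4 17.1 16.8 17.8 17.3 16.2] vertex 0.2738029054229952 flat normals [np.float64(-1.297), np.float64(-0.25), np.float64(0.797), np.float64(1.845), np.float64(2.892)]
131 [497.9 -50.8] [17.3 17.  16.7 17.8 17.2 16.1] vertex 0.2738029054229952 flat normals [np.float64(-1.297), np.float64(-0.25), np.float64(0.797), np.float64(1.845), np.float64(2.892)]
132 [497.7 -50.6] [17.2 16.9 16.7 17.7 17.1 16.1] vertex 0.27380290542299524 flat normals [np.float64(-1.297), np.float64(-0.25), np.float64(0.797), np.float64(1.845), np.float64(2.892)]
```

Call:
{"op": "play_rows", "data": {
  "series": [0.031,0.007,0,0.05,0.0625,0.0145,0,0.05,0.0625,0.0145,0,0.05,0.0625,0.0145,-0.03,0.05,0.0625,0.0145,-0.055,0.05,0.0625,0.0145,-0.075,0.05,0.0625,0.0145,-0.088,0.05,0.0625,0.0145,-0.088,0.05,0.0625,0.0145,-0.088,0.05]
}}

```text
time: 7.7
position: [497.6, -51.0, 293.7]
tool_rot: [0.992, -0.124, -0.001, -0.0]
contact_force: [-0.2, 0.0, 0.6]
width: 1.002
```

Call:
{"op": "play_rows", "data": {
  "series": [0,0,0,0,0,0,0,0,0,0,0,0,0,0,0,0,0,0,0,0,0,0,0,0,0,0,0,0,0,0,0,0,0,0,0,0,0,0,0,0],
  "hand": -1,
  "grip_force": 20
}}

```text
time: 8.7
position: [497.5, -50.9, 293.6]
tool_rot: [0.992, -0.124, -0.001, -0.0]
contact_force: [-2.4, 1.2, 0.1]
width: 0.344
```

```bash
cat >> h.py <<'E'
def st():
    s=manip.read_state(); q=s["tool_rot"]
    print(round(s["time"],2),s["position"].round(2),"yaw",round(2*np.arctan2(q[1],q[0]),3),"F",s["contact_force"].round(1),"M",s["moment"].round(2),"w mm",round(s["width"]*87,1),"j1,j6",s["joint_positions"][[0,5]].round(2))
E
python3 -c "
from h import *
st()"
```

```text
8.7 [497.49 -50.87 293.62] yaw -0.248 F [-2.4  1.2  0.1] M [ 0.04  0.18 -0.05] w mm 29.9 j1,j6 [-0.33 -0.08]
```

Call:
{"op": "play_rows", "data": {
  "series": [0,0,0,0.08,0,0,0,0.16,0,0,0,0.24,0,0,0,0.3,0,0,0,0.3,0,0,0,0.3]
}}

```text
time: 9.3
position: [497.4, -50.9, 293.7]
tool_rot: [1.0, 0.026, -0.001, -0.0]
contact_force: [-3.4, 0.4, 2.9]
width: 0.339
```

```bash
python3 -c "
from h import *
st()"
```

```text
9.3 [497.39 -50.88 293.7 ] yaw 0.051 F [-3.4  0.4  2.9] M [0.1  0.38 0.03] w mm 29.5 j1,j6 [-0.33 -0.38]
```

Call:
{"op": "play_rows", "data": {
  "series": [0,0,0.0001,0.1,0,0,0.0002,0.2,0,0,0.0002,0.2,0,0,0.0002,0.2]
}}

```text
time: 9.7
position: [497.3, -50.9, 293.8]
tool_rot: [0.992, 0.125, -0.001, -0.0]
contact_force: [-3.0, 0.7, 2.5]
width: 0.346
```

Call:
{"op": "play_rows", "data": {
  "series": [0,0,0.0001,0.1,0,0,0.0002,0.2,0,0,0.0002,0.2,0,0,0.0002,0.2]
}}

```text
time: 10.1
position: [497.3, -50.9, 293.8]
tool_rot: [0.975, 0.223, -0.001, -0.001]
contact_force: [-5.0, 0.2, -0.3]
width: 0.345
```

The push has vanished after about 0.7 rad, so the bolt has probably reached the drop. I'll probe 1 mm down.

Call:
{"op": "play_rows", "data": {
  "series": [0,0,-0.0005,0,0,0,-0.001,0,0,0,-0.001,0]
}}

```text
time: 10.4
position: [497.3, -50.9, 293.0]
tool_rot: [0.975, 0.223, -0.001, -0.0]
contact_force: [-5.3, 0.8, 0.9]
width: 0.344
```

Call:
{"op": "play_rows", "data": {
  "series": [0,0,-0.001,0,0,0,-0.002,0,0,0,-0.003,0,0,0,-0.004,0,0,0,-0.004,0]
}}

```text
time: 10.9
position: [497.4, -50.9, 288.6]
tool_rot: [0.975, 0.224, -0.001, -0.001]
contact_force: [-5.9, -1.2, -2.0]
width: 0.345
```

Call:
{"op": "play_rows", "data": {
  "series": [0,0,-0.0005,0,0,0,-0.0007,0,0,0,-0.0007,0]
}}

```text
time: 11.2
position: [497.3, -50.9, 288.3]
tool_rot: [0.975, 0.224, -0.001, -0.001]
contact_force: [-5.7, 0.0, 2.0]
width: 0.345
```

Call:
{"op": "play_rows", "data": {
  "series": [0,0,-0.0003,0,0,0,-0.0004,0,0,0,-0.0004,0]
}}

```text
time: 11.5
position: [497.3, -50.9, 288.1]
tool_rot: [0.975, 0.224, -0.001, -0.0]
contact_force: [-7.1, 0.0, 2.5]
width: 0.344
```

Call:
{"op": "play_rows", "data": {
  "series": [-0.0001,0,-0.0001,-0.1,-0.0002,0,-0.0002,-0.2,-0.0003,0,-0.0003,-0.3,-0.0004,0,-0.0004,-0.4,-0.0005,0,-0.0005,-0.5,-0.0005,0,-0.0006,-0.6,-0.0005,0,-0.0007,-0.7,-0.0005,0,-0.0008,-0.8,-0.0005,0,-0.0009,-0.9,-0.0005,0,-0.00095,-1.0,-0.0005,0,-0.00095,-1.0]
}}

```text
time: 12.6
position: [497.4, -50.9, 287.2]
tool_rot: [0.963, -0.271, 0.0, -0.0]
contact_force: [-4.6, -0.6, 2.3]
width: 0.341
```

```bash
python3 -c "
from h import *
st()"
```

```text
12.6 [497.43 -50.93 287.24] yaw -0.549 F [-4.6 -0.6  2.3] M [ 0.01  0.73 -0.01] w mm 29.7 j1,j6 [-0.33  0.22]
```

Call:
{"op": "play_rows", "data": {
  "series": [-0.0002,0,-0.0001,-0.12,-0.0003,0,-0.0002,-0.24,-0.0003,0,-0.00035,-0.36,-0.0003,0,-0.00045,-0.48,-0.0003,0,-0.0006,-0.6,-0.0003,0,-0.0007,-0.72,-0.0003,0,-0.0008,-0.84,-0.0003,0,-0.0009,-0.96,-0.0003,0,-0.001,-1.08,-0.0003,0,-0.00115,-1.2,-0.0003,0,-0.00125,-1.32,-0.0003,0,-0.0014,-1.44,-0.0003,0,-0.0015,-1.56,-0.0003,0,-0.0016,-1.68,-0.0003,0,-0.0017,-1.8,-0.0003,0,-0.00185,-1.92,-0.0003,0,-0.00195,-2.04,-0.0003,0,-0.00205,-2.14,-0.0003,0,-0.00205,-2.14,-0.0003,0,-0.00205,-2.14]
}}

```text
time: 14.6
position: [497.3, -51.6, 285.2]
tool_rot: [-0.226, 0.974, -0.001, 0.0]
contact_force: [-4.3, -2.5, 1.5]
width: 0.343
```

```bash
python3 -c "
from h import *
st()"
```

```text
14.6 [497.29 -51.56 285.2 ] yaw 3.597 F [-4.3 -2.5  1.5] M [-0.24  0.95 -0.06] w mm 29.8 j1,j6 [-0.33  2.36]
```

Call:
{"op": "play_rows", "data": {
  "series": [0,0,0,0,0,0,0,0,0,0,0,0,0,0,0,0,0,0,0,0,0,0,0,0.14,0,0,0,0.28,0,0,0,0.42,0,0,0,0.56,0,0,0,0.7,0,0,0,0.84,0,0,0,0.98,0,0,0,1.12,0,0,0,1.26,0,0,0,1.4,0,0,0,1.54],
  "hand": 0.3
}}

```text
time: 16.2
position: [497.3, -51.0, 285.1]
tool_rot: [0.841, -0.54, 0.0, -0.0]
contact_force: [0.1, -0.1, 0.5]
width: 0.649
```

Call:
{"op": "play_rows", "data": {
  "series": [0,0,0,0.14,0,0,0,0.28,0,0,0,0.42,0,0,0,0.56,0,0,0,0.7,0,0,0,0.84,0,0,0,0.98,0,0,0,1.12,0,0,0,1.26,0,0,0,1.4,0,0,0,1.5,0,0,0,1.6,0,0,0,1.6,0,0,0,1.6]
}}

```text
time: 17.6
position: [497.2, -51.0, 285.1]
tool_rot: [0.975, 0.223, 0.0, 0.0]
contact_force: [0.1, -0.2, 0.3]
width: 0.646
```

Run:
```python
from h import *
st()
out=[]
for n in ("scene","side"):
    c=eyes.capture(n); u,v=proj(lidpts([562.9,-35,.2275,0],[(170,0,25)]),c["intrinsics"],c["extrinsics"])[0].astype(int)
    out.append(cv2.resize(c["frame"][v-50:v+50,u-50:u+50],(400,400),interpolation=cv2.INTER_CUBIC))
cv2.imwrite("pics/m4.png",np.hstack(out)[:,:,::-1])
```

```text
17.6 [497.22 -51.04 285.05] yaw 0.45 F [ 0.1 -0.2  0.3] M [-0.03 -0.13 -0.  ] w mm 56.2 j1,j6 [-0.33 -0.78]
```

View pics/m4.png

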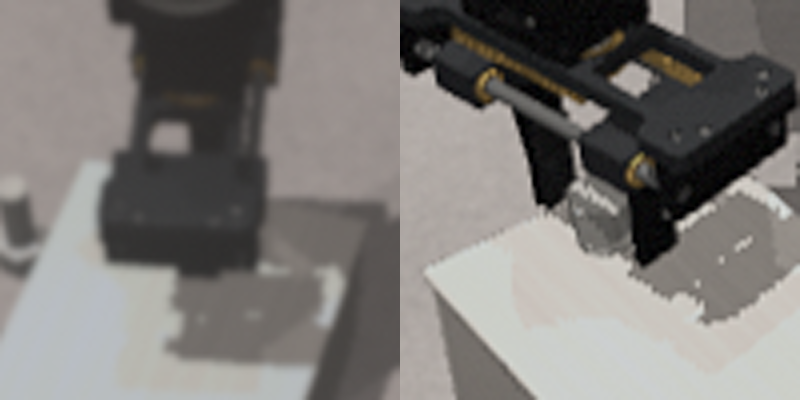

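The side view shows the head lower on the collar, between the open fingers, with the lid flat. Regripping now.

Call:
{"op": "play_rows", "data": {
  "series": [-0.0003,0,0,0.005,-0.0003,0,0,0.005,-0.0003,0,0,0.005,-0.0003,0,0,0.005,-0.0003,0,0,0.005,-0.0003,0,0,0.005,-0.0003,0,0,0.005],
  "hand": -1,
  "grip_force": 25
}}

```text
time: 18.4
position: [496.9, -51.0, 285.1]
tool_rot: [0.974, 0.226, 0.0, 0.0]
contact_force: [0.4, 0.1, -0.1]
width: 0.342
```

Call:
{"op": "play_rows", "data": {
  "series": [0,0,-0.0001,-0.1,0,0,-0.0002,-0.2,0,0,-0.0003,-0.3,0,0,-0.0004,-0.4,0,0,-0.0005,-0.5,0,0,-0.0006,-0.6,0,0,-0.0007,-0.7,0,0,-0.0008,-0.8,0,0,-0.0009,-0.9,0,0,-0.00095,-1.0,0,0,-0.00095,-1.0,0,0,-0.00095,-1.0]
}}

```text
time: 19.6
position: [497.0, -51.0, 284.1]
tool_rot: [0.964, -0.267, 0.0, -0.0]
contact_force: [2.4, 1.3, -0.9]
width: 0.346
```

```bash
python3 -c "
from h import *
st()"
```

```text
19.6 [497.05 -51.03 284.15] yaw -0.541 F [ 2.4  1.3 -0.9] M [ 0.14 -0.3   0.02] w mm 30.1 j1,j6 [-0.33  0.21]
```

Call:
{"op": "play_rows", "data": {
  "series": [0,0,-0.0001,-0.12,0,0,-0.0002,-0.24,0,0,-0.00035,-0.36,0,0,-0.00045,-0.48,0,0,-0.0006,-0.6,0,0,-0.0007,-0.72,0,0,-0.0008,-0.84,0,0,-0.0009,-0.96,0,0,-0.001,-1.08,0,0,-0.00115,-1.2,0,0,-0.00125,-1.32,0,0,-0.0014,-1.44,0,0,-0.0015,-1.56,0,0,-0.0016,-1.68,0,0,-0.0017,-1.8,0,0,-0.00185,-1.92,0,0,-0.00195,-2.04,0,0,-0.0021,-2.18,0,0,-0.0021,-2.18,0,0,-0.0021,-2.18]
}}

```text
time: 21.6
position: [497.0, -51.4, 282.1]
tool_rot: [-0.21, 0.978, -0.001, 0.0]
contact_force: [1.8, -3.6, -0.8]
width: 0.342
```

Run:
```python
from h import *
st()
out=[]
for n in ("scene","side"):
    c=eyes.capture(n); u,v=proj(lidpts([562.9,-35,.2275,0],[(170,0,25)]),c["intrinsics"],c["extrinsics"])[0].astype(int)
    out.append(cv2.resize(c["frame"][v-70:v+80,u-75:u+75],(400,400),interpolation=cv2.INTER_CUBIC))
cv2.imwrite("pics/m5.png",np.hstack(out)[:,:,::-1])
```

```text
21.6 [496.99 -51.42 282.08] yaw 3.564 F [ 1.8 -3.6 -0.8] M [-0.29 -0.2  -0.04] w mm 29.7 j1,j6 [-0.33  2.39]
```

View pics/m5.png

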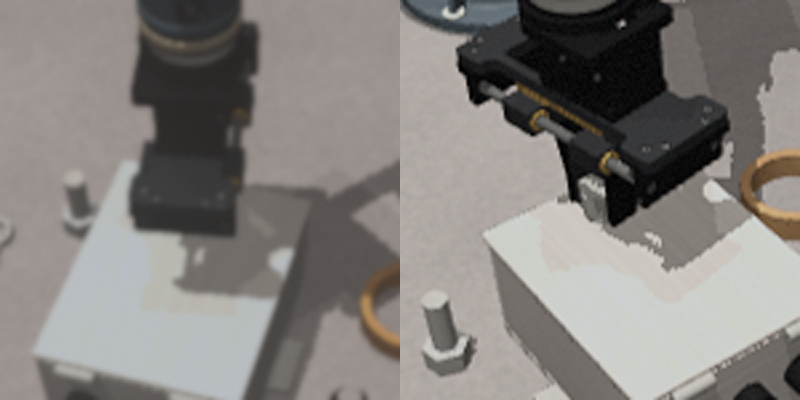

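Both views show the gripper holding the head and the lid flat. The spare bolt and tape haven't moved. A small upward tug will check that the thread holds, then I'll return to this pose.

Call:
{"op": "play_rows", "data": {
  "series": [0,0,0.0006,0,0,0,0.0006,0,0,0,0.0006,0]
}}

```text
time: 22.0
position: [497.0, -51.4, 282.6]
tool_rot: [-0.208, 0.978, -0.0, 0.0]
contact_force: [1.9, -4.5, -1.4]
width: 0.343
```

Call:
{"op": "play_rows", "data": {
  "series": [0,0,-0.0006,0,0,0,-0.0006,0,0,0,-0.0006,0,0,0,-0.0006,0]
}}

```text
time: 22.4
position: [497.0, -51.3, 282.2]
tool_rot: [-0.208, 0.978, -0.001, 0.0]
contact_force: [0.7, -4.5, -0.0]
width: 0.342
```

Call:
{"op": "play_rows", "data": {
  "series": [0,0,-0.0004,0,0,0,-0.0008,0,0,0,-0.0008,0,0,0,-0.0008,0]
}}

```text
time: 22.8
position: [497.0, -51.3, 281.8]
tool_rot: [-0.208, 0.978, -0.001, 0.0]
contact_force: [0.7, -5.1, 3.7]
width: 0.342
```

Call:
{"op": "play_rows", "data": {
  "series": [0,0,0.0008,0,0,0,0.0016,0,0,0,0.002,0,0,0,0.002,0]
}}

```text
time: 23.2
position: [497.0, -51.4, 283.2]
tool_rot: [-0.208, 0.978, -0.001, 0.0]
contact_force: [0.7, -5.7, -3.3]
width: 0.34
```

Call:
{"op": "play_rows", "data": {
  "series": [0,0,-0.0008,0,0,0,-0.0014,0,0,0,-0.0014,0,0,0,-0.0014,0,0,0,-0.0014,0]
}}

```text
time: 23.7
position: [497.0, -51.3, 282.0]
tool_rot: [-0.208, 0.978, -0.001, 0.0]
contact_force: [1.1, -5.3, -0.5]
width: 0.345
```

Run:
```python
from h import *
st(); print(manip.job_done())
```

```text
23.7 [497.   -51.35 282.05] yaw 3.561 F [ 1.1 -5.3 -0.5] M [-0.82 -0.13  0.02] w mm 30.0 j1,j6 [-0.33  2.4 ]
the job is handed in; nothing more can be done
None
```

The lid is shut and the bolt is started in its thread. I handed the job in at 23.7 s with the gripper still holding the head.

- **Lid:** I pressed it shut beside the bolt until it met the firm stop, at 16 N. The later pictures show it flat.
- **Backward turn:** I gripped the bolt head and turned it backward about 0.7 rad until the upward push vanished. I then lowered it about 5.7 mm until it seated.
- **Forward turn:** I turned it forward about 6.31 rad (one full turn) in two grips, regripping half a turn round. The hand sank 6.0 mm, as one turn should.

**Last checks:**
- The opening read 30.0 mm, which matches the head across its flats, and the vertical force was near zero.
- My first small upward tug was inconclusive. A wider probe met firm resistance both pushing down (+3.7 N) and pulling up (−3.3 N), with about 1.2 mm of play, so the bolt is held in the thread.
- A steady sideways force of about 5 N stayed on the grip, probably from a slight misalignment of the gripper with the hole.
- In the last pictures the spare bolt and tape roll looked undisturbed. The screwdriver, wrench and gland were out of view or cut off at the edge, so I did not recheck them, but the arm never went near them.

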